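# Unbolt the childproof knife box and slide it open

### The arm

A 6-joint arm with a two-finger parallel gripper is mounted at the origin on the work surface. World frame = base frame: x ahead of the robot, y to its left, z up, the work surface at z = 0. Lengths are in m, angles in rad, forces in N, time in s.
With the tool pointing down it reaches from about 0.275 to 0.85 m from the base axis. Payload 19 kg.
Tool frame: the origin (TCP) lies at the very end of the fingers, on their centre line; the grasp point (between the pads) lies 19 mm behind it; z points along the fingers, y is the line along which they close (so a half turn about z gives the same grasp; the last joint's range is limited). The gripper opens to 85 mm and grips with 20 to 120 N. Pads are 22 mm wide; open, the fingers measure 114 mm over their backs; the gripper's body (76 mm by 85 mm) begins 54 mm behind the grasp point. The pads swing forward as they close: fully open they stand 13 mm farther back than shut.
Start: joints at [-0.134, 0.15, 1.437, -0, 1.554, -0.134], TCP at [0.575, -0, 0.231] pointing down, gripper open.
Joint ranges: [-2.8, 2.8], [-0.68, 2.1], [0.12, 2.68], [-1.39, 4.53], [0.16, 2.79], [-2.81, 2.81]. Speed limits (rad/s): [1.89, 1.89, 2.22, 3.01, 3.01, 3.01].

### API

Orientations are given as [roll, pitch, yaw] about the fixed x, y, z axes, in that order (R = Rz(yaw) Ry(pitch) Rx(roll)).
In Python, from workcell import move_pose, line_to, set_joints, gripper_to, hold, ik, capture, Unreachable, hand_in, get_time_s, get_joints, get_dq, get_joint_efforts, get_eef_pos, get_tcp_rot, get_wrist_force, get_ft_torque, get_opening, get_finger_force gives the robot as it stands. Calls block until the motion is done:
- move_pose(position, orientation): joint-space move of the TCP to a pose.
- line_to(position, rot=None, vel=0.15, threshold=None): straight line of the TCP; rot=None keeps the orientation; vel is the mean speed in m/s. With threshold (N) it stops when the force on the tool has changed by that much, and returns True; else False.
- set_joints(angles): joint-space move.
- gripper_to(opening): opening from 0.0 (shut) to 1.0 (fully open); the grip force is fixed at half the most; returns when the fingers have stopped.
- hold(seconds).
- ik(position, orientation): joint angles nearest the present ones, or None.
- capture(name): name is "scene" or "side" or "wrist"; returns a dict with "pixels" (400x640x3 uint8, red, green, blue), "intrinsics" (3x3 intrinsics, pixels), "rvec" (rotation vector, rad) and "tvec" (3), from world to camera coordinates, as OpenCV has them. Camera axes: x right, y down, z forward; pixel columns grow to the right and rows downward; lengths in m; the calibration is good to about 2 mm. A picture is of the moment at which its call begins. There is no depth.
A pose or a line that the arm cannot do raises Unreachable and nothing moves.
- hand_in(): hands the job in; it is judged then, once.
Readings, each from a call of its own:
- get_time_s(): time.
- get_joints(): joint angles.
- get_dq(): joint speeds.
- get_joint_efforts(): joint torques, N m.
- get_eef_pos(): TCP position.
- get_tcp_rot(): TCP orientation.
- get_wrist_force(): force on the tool from outside, world axes, zero at the start.
- get_ft_torque(): the same for the moment, N m.
- get_opening(): opening from 0.0 (shut) to 1.0 (fully open).
- get_finger_force(): force on a finger pad.
Only numpy, scipy, OpenCV 4.12 (cv2) and the standard library are available. Lean on these libraries where they do the work, as an engineer would, in place of code of your own. Each camera call takes 0.05 s, during which the arm holds its last target. There are 200 camera calls.

### The job

Open the childproof knife box. First draw the bolt's pin back out of the eye on the lid, then, with the lid still shut, tip the bolt's handle down into the side notch so the pin is parked and cannot slide home again; finally slide the lid fully open and leave it so. Leave the mug, bottle, jar and spoon where they stand.

Things in the scene. Friction and masses are not known exactly. Their poses are not given: they have to be found in the camera images.
- knife_box: Plywood box fixed to the table, 219 x 240 mm, 70 mm high. Origin: on the table, 105 mm behind its front (-x) face, mid-width; +x leads away from the robot at yaw 0. All x, y, z below are in this frame, mm. Front: solid deck, x -105 to -15, top z 70, carrying the bolt. Behind: knife well under the sliding lid (top z 70, x -14 to 104), then a rear rail up to z 76.
- housing (a point): Top middle of the dark steel bolt housing on the deck: x -102 to -18, y -15 to 15, top z 100. It guides the pin along x, axis at y 0, z 80. In its top an open slot 14 mm wide, x -81 to -34; the pin's handle stands up through it and travels along it, kept upright to about 10 degrees by the 26 mm high walls.
- notch (a point): Middle of the floor of the side notch: at the slot's -x end the housing's -y wall is cut away, x -82 to -67, down to z 74. Here, with the pin drawn right back, the handle can be tipped over to -y; well over half way it mostly falls by its own weight, else it must be pressed on down; it then lies level across the notch, pointing to -y.
- slot_end (a point): Where the pin's origin (foot of the handle) stands when drawn back against the slot's end: x -76, y 0, z 80. Fixed to the box.
- pin: Loose steel bolt pin, about 150 g, 12 mm thick, captive in the housing, no spring, slides with a few N. Origin: on its axis at the foot of the handle, a heavy round rod 10 mm thick standing square to it. x: along the pin to its tip (box +x), z: along the handle. Tip 50 mm ahead, tail 60 mm behind. Home: origin at x -40 to -46; clear of the lid's eye beyond x -57; drawn right back: x -76.
- handle_end (a point): Free rounded end of the pin's handle, 55 mm from the pin's axis: at z 135 when upright, so the upper 35 mm stands clear above the housing; at about y -55, z 80 when parked.
- pin_tip (a point): Front end of the pin, centre of its end face.
- cleat (a point): Middle of the top of the wooden cleat on the lid, the bar to push the lid by: 70 mm long in x, 14 mm thick in y, 25 mm high (z 70 to 95). Moves with the lid; lid shut: x 55, y -80.
- eye (a point): Centre of the 16 mm square bore (along x) of the steel eye on the lid's front edge; the pin in it locks the lid. The eye spans x -7 to 9, is 32 mm wide in y and stands up to z 96. Moves with the lid; lid shut: y 0.
- lid (a joint): How far the wooden lid (118 x 238 mm) has slid along the box's +y, in m: 0 shut, 0.130 fully open at its stop. Takes about 2 to 4 N, stays where left; open, it overhangs the box's +y end by 130 mm.
- mug: Black mug, 80 mm across, 90 mm tall, a bystander. Origin: centre of its underside.
- spray_bottle: Amber bottle, 64 mm across, 160 mm tall, a bystander. Origin: centre of its underside.
- jar: Small glass jar with a steel cap, 60 mm across, 85 mm tall, a bystander. Origin: centre of its underside.
- spoon: Wooden spoon lying flat beyond the box, a bystander.

How it is judged:
By the outcome, as a careful person would: the job done as asked, in the order asked, and still so for the second after the job is handed in, with the robot touching nothing.
It also fails if it takes over 48 s, if anything falls off the work surface, if the arm or the gripper's body presses on something with over 40 N, if the wrist force passes 120 N, or if a joint passes its speed limit or range.

## Working session

There is one attempt and no reset: what is moved stays moved. The work goes in short steps, each a Python script; the robot and the scene stay as the last script left them, time stands still between calls to the robot, and variables do not carry over. Pictures are saved under pics/ and viewed, at most 10 in all, crops included, and the job is handed in when it is done.

```bash
mkdir -p pics; ls
python3 - <<'E'
from workcell import *
import cv2,pickle
d={}
for n in("scene","side","wrist"):
    c=capture(n);d[n]=c;cv2.imwrite(f"pics/{n}0.png",c["pixels"][:,:,::-1])
    import numpy as np
    R=cv2.Rodrigues(np.array(c["rvec"],float))[0];print(n,-R.T@np.array(c["tvec"]).ravel(),c["intrinsics"][0][0])
pickle.dump(d,open("cap0.pkl","wb"))
print(get_time_s(),get_tcp_rot(),get_eef_pos())
E
```

```text
pics
scene [ 1.14772278 -0.56782989  0.82142635] 395.9470556323386
side [ 0.19025006 -0.65128105  1.00179464] 508.01650684102117
wrist [0.57511175 0.08128405 0.37347555] 292.7553631929208
0.15 [-3.14069963e+00 -1.18645595e-04  1.57083723e+00] [5.74814137e-01 3.69867053e-06 2.30839121e-01]
```

View pics/scene0.png

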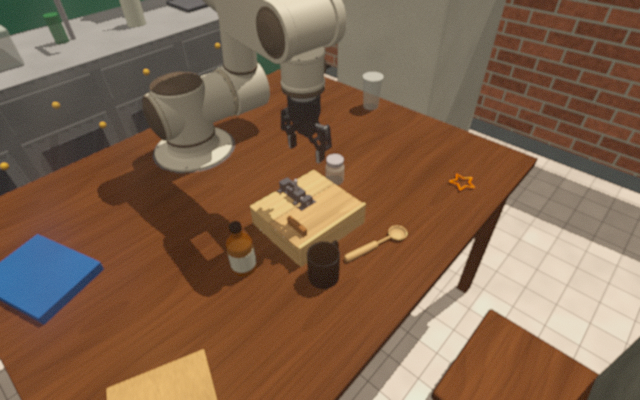

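View pics/side0.png

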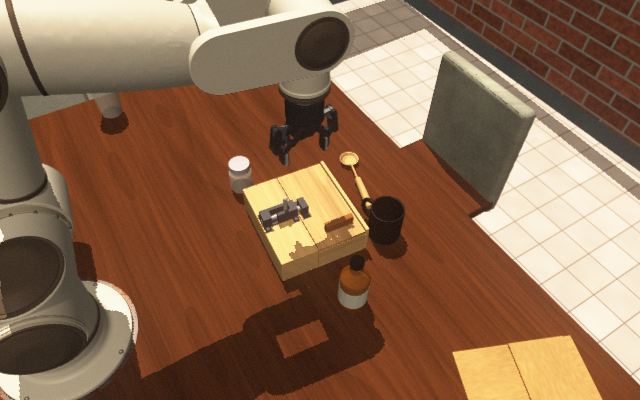

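The side view shows the box at about (245-367, 165-275), with the bolt near (285,212), cleat (340,222), jar (240,172), mug (385,220) and bottle (354,285). The scene view agrees. I'll enlarge both.

Run:
```python
import cv2
a=cv2.imread("pics/side0.png")[145:285,225:415];cv2.imwrite("pics/side0c.png",cv2.resize(a,None,fx=4,fy=4,interpolation=cv2.INTER_CUBIC))
a=cv2.imread("pics/scene0.png")[145:295,215:415];cv2.imwrite("pics/scene0c.png",cv2.resize(a,None,fx=4,fy=4,interpolation=cv2.INTER_CUBIC))
```

```text
(no output)
```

View pics/side0c.png

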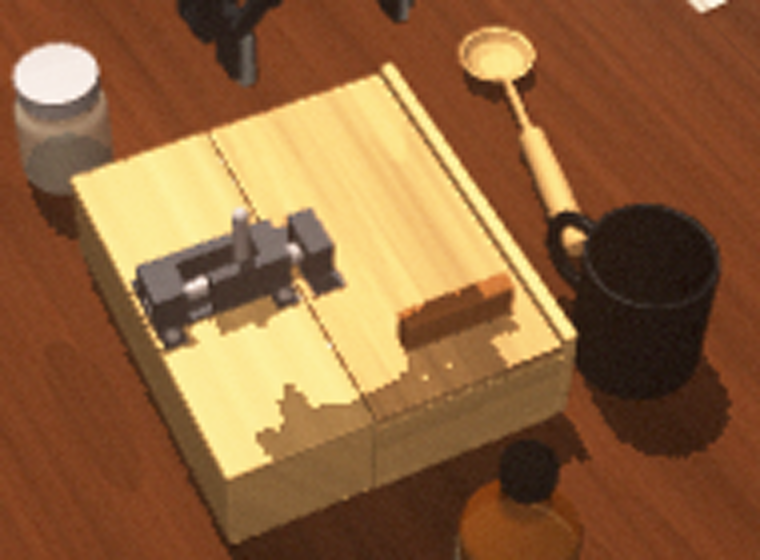

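View pics/scene0c.png

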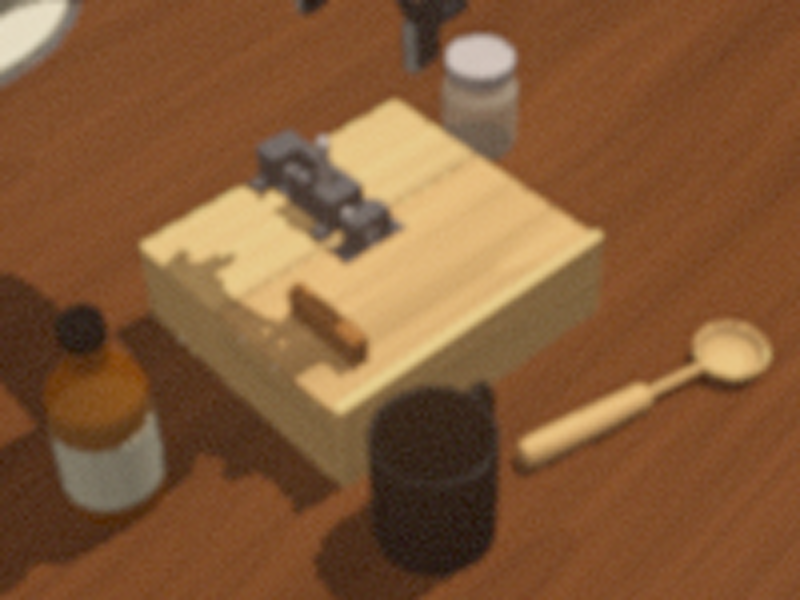

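Corners read in the side crop: front-left (73,180), front-right (229,480), rear-right (576,338), rear-left (390,64), handle end (240,213). In the scene crop: (396,98), (142,243), (340,412), (603,235), handle end (322,140). I'll fit the box pose to these.

```bash
cat > vis.py <<'E'
import numpy as np,cv2
def proj(c,P):
    return cv2.projectPoints(np.array(P,float).reshape(-1,3),np.array(c["rvec"],float),np.array(c["tvec"],float),np.array(c["intrinsics"],float),None)[0].reshape(-1,2)
def tri(cs,px):
    A=[]
    for c,p in zip(cs,px):
        M=np.array(c["intrinsics"])@np.c_[cv2.Rodrigues(np.array(c["rvec"],float))[0],np.array(c["tvec"]).ravel()]
        A.append(M)
    X=cv2.triangulatePoints(A[0],A[1],np.array(px[0],float),np.array(px[1],float)).ravel();return X[:3]/X[3]
def b2w(q,P):
    P=np.array(P,float).reshape(-1,3)/1000;c,s=np.cos(q[2]),np.sin(q[2])
    return P@np.array([[c,s,0],[-s,c,0],[0,0,1]])+[q[0],q[1],0]
E
python3 - <<'E'
import pickle,numpy as np
from vis import *
from scipy.optimize import least_squares
d=pickle.load(open("cap0.pkl","rb"));S,C=d["side"],d["scene"]
s=lambda *p:np.array(p)/4+[225-.4,145-.4]
c=lambda *p:np.array(p)/4+[215-.4,145-.4]
FL,FR,RR,RL=(-105,120,70),(-105,-120,70),(114,-120,76),(114,120,76)
sp=[FL,FR,RR,RL,(-14.5,-120,70),(-14.5,120,70),(-105,-120,0)]
so=[s(73,180),s(229,480),s(576,338),s(390,64),s(372,418),s(210,131),s(236,543)]
cp=[FL,FR,RR,RL];co=[c(396,98),c(142,243),c(340,412),c(603,235)]
f=lambda q:np.r_[(proj(S,b2w(q,sp))-so).ravel(),(proj(C,b2w(q,cp))-co).ravel()]
r=least_squares(f,[.5,0,0],loss="soft_l1");q=r.x;print(q,np.degrees(q[2]));print(f(q).round(1).reshape(-1,2).tolist())
np.save("q.npy",q)
inv=lambda X:(np.array([[np.cos(q[2]),np.sin(q[2])],[-np.sin(q[2]),np.cos(q[2])]])@(X[:2]-q[:2])*1000).round(1).tolist()+[round(X[2]*1000,1)]
for n,a,b in[("handle",s(240,213),c(322,140)),("jar",s(57,73),c(481,58)),("mug",s(650,256),c(434,425)),("bottlecap",s(530,465),c(82,325)),("cleat",s(456,300),c(330,312)),("eye",s(310,220),c(364,212))]:
    X=tri((S,C),(a,b));print(n,X.round(4),inv(X))
E
```

```text
[ 0.56976285 -0.00083078 -0.09902051] -5.673457264733287
[[-0.9, -0.7], [-0.8, 0.0], [0.8, -0.7], [0.6, -0.5], [1.1, 0.7], [-0.8, -0.0], [-1.4, 1.1], [0.2, 0.3], [-0.7, 0.3], [0.2, 0.6], [0.9, -0.1]]
handle [0.5271 0.0022 0.1348] [-42.8, -1.2, np.float64(134.8)]
jar [0.504  0.1976 0.085 ] [-85.1, 190.9, np.float64(85.0)]
mug [ 0.7311 -0.1138  0.0936] [171.7, -96.4, np.float64(93.6)]
bottlecap [ 0.5617 -0.23    0.1572] [14.6, -228.9, np.float64(157.2)]
cleat [ 0.6168 -0.0847  0.0932] [55.1, -78.8, np.float64(93.2)]
eye [ 0.5714 -0.0012  0.1017] [1.6, -0.2, np.float64(101.7)]
```

The fit is good: residuals are about 1 px, the handle end comes out at z 134.8, and the cleat sits where expected. The jar is clear of the lid's path. Next I grip the handle and draw the pin.

```bash
cat > rob.py <<'E'
from workcell import *
import numpy as np
from vis import *
q=np.load("q.npy"); ROT=[np.pi,0,np.pi/2+q[2]]
W=lambda x,y,z:b2w(q,(x,y,z))[0].tolist()
def bpos():
    X=np.array(get_eef_pos());c,s=np.cos(q[2]),np.sin(q[2]);d=(X[:2]-q[:2])*1000
    return [round(float(v),1) for v in(c*d[0]+s*d[1],-s*d[0]+c*d[1],X[2]*1000)]
def L(x,y,z,vel=.1,th=None):
    r=line_to(W(x,y,z),vel=vel,threshold=th);print(r,bpos(),np.round(get_wrist_force(),1),round(get_time_s(),1));return r
E
python3 - <<'E'
from rob import *
import cv2
move_pose(W(-43,0,165),ROT);gripper_to(.5);print(bpos(),get_time_s())
L(-43,-.5,104,.1,15)
gripper_to(0);print(get_opening(),get_finger_force(),np.round(get_wrist_force(),1))
L(-82,-.5,104,.06,15)
c=capture("side");a=c["pixels"][145:285,225:415,::-1]
b=capture("scene")["pixels"][145:285,215:405,::-1]
cv2.imwrite("pics/pull.png",cv2.resize(np.hstack([a,b]),None,fx=2.1,fy=2.1,interpolation=cv2.INTER_CUBIC))
E
```

```text
[-42.8, 0.0, 165.1] 1.0667
False [-42.7, -0.5, 104.5] [0.1 0.4 0.2] 1.8
0.09116434104185178 58.56421709060669 [-0.5  0.2  3. ]
True [-78.0, -0.5, 104.7] [ 8.  -0.6 -0.3] 2.8
```

View pics/pull.png

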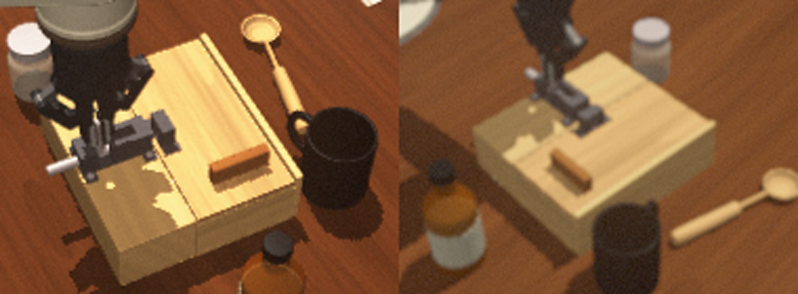

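The pin's tail sticks out at the back (side crop about (62,165)) and the tip is out of the eye, with the handle against the slot's end. Next I release it and tip the handle over from the +y side.

Run:
```python
from rob import *
import cv2
gripper_to(.45);L(-76,0,150,.15)
L(-76,32,150,.15);gripper_to(0);L(-76,32,112,.15,15)
for t in np.radians([0,15,30,45,60,72,82,90]):
    r=33+12*t/1.571
    y=-r*np.sin(t)+5*np.cos(t)+11-2*np.cos(t); z=80+r*np.cos(t)+5*np.sin(t)
    if L(-76,y,z,.06,18): break
c=capture("side");a=c["pixels"][145:285,225:415,::-1]
b=capture("scene")["pixels"][145:285,215:405,::-1]
cv2.imwrite("pics/tip.png",cv2.resize(np.hstack([a,b]),None,fx=2.1,fy=2.1,interpolation=cv2.INTER_CUBIC))
```

```text
False [-76.0, 0.0, 150.1] [-0.5 -0.6 -0.6] 3.8
False [-76.4, 32.3, 149.2] [-0.   0.2  0.8] 4.1
False [-76.1, 32.0, 112.2] [0.2 1.3 0.3] 5.0
False [-75.9, 13.6, 113.3] [ 0.  -0.5 -0.1] 5.4
False [-75.9, 4.6, 115.2] [ 1.2 -0.  -0.5] 5.8
False [-76.0, -5.2, 114.5] [ 0.3  0.2 -0.4] 6.1
False [-76.1, -14.8, 110.9] [-0.1  0.4  0.6] 6.4
False [-76.1, -23.3, 104.5] [-0.3 -0.2  0.7] 6.7
False [-76.2, -28.7, 97.5] [ 0.1 -0.5  0.9] 7.0
False [-76.2, -32.2, 90.7] [ 0.  -0.6  0.7] 7.3
False [-76.2, -34.0, 84.6] [ 0.9  0.7 -0.5] 7.5
```

View pics/tip.png

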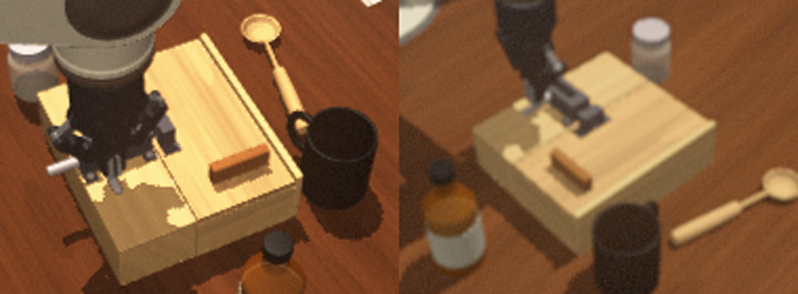

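The handle seems to lie under the fingertips (side crop about (115,175)), but it is hard to see. I'll press lightly, retreat to the cleat's approach point and check.

Run:
```python
from rob import *
import cv2
L(-76,-34,80,.04,10)
L(-76,-34,140,.15)
L(55,-115,140,.25)
c=capture("side");a=c["pixels"][175:265,235:335,::-1]
b=capture("scene")["pixels"][165:255,255:355,::-1]
cv2.imwrite("pics/tip2.png",cv2.resize(np.hstack([a,b]),None,fx=4,fy=4,interpolation=cv2.INTER_CUBIC))
for p in [(-76,-55,80),(-76,0,80)]: print((proj(c,W(*p))-[235,175])*4)
```

```text
True [-75.2, -34.0, 81.4] [-4.6 -0.1 16.8] 7.8
False [-76.2, -33.9, 139.1] [-0.  -0.3 -0.2] 8.4
False [54.1, -114.5, 139.1] [-0.3  0.4  1.3] 9.2
[[185.35315744 240.65239094]]
[[147.36532971 170.36189089]]
```

View pics/tip2.png

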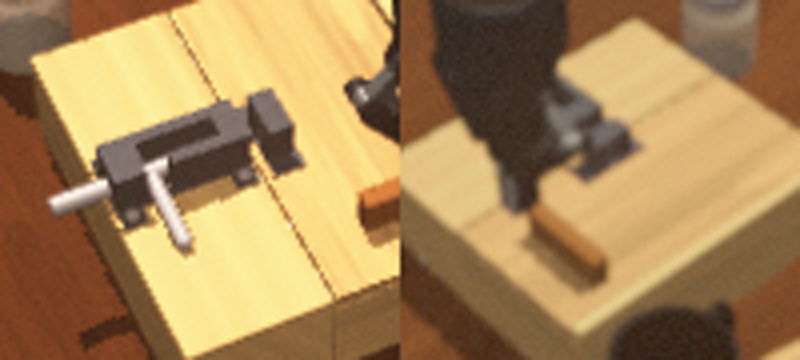

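The handle lies level across the notch: its end is at (185,243), and the parked position predicts (185,241). The lid is still shut. Now I push the lid.

Run:
```python
from rob import *
import cv2
if not L(55,-115,80,.12,10):
    L(55,48,80,.08,20)
    L(55,bpos()[1]-25,80,.1)
    L(55,bpos()[1],170,.2)
    L(20,-60,230,.25)
    c=capture("side");a=c["pixels"][125:285,225:415,::-1]
    b=capture("scene")["pixels"][125:285,215:405,::-1]
    cv2.imwrite("pics/open.png",cv2.resize(np.hstack([a,b]),None,fx=2.1,fy=2.1,interpolation=cv2.INTER_CUBIC))
    for p in [(48,80,95) for _ in [0]]: print((proj(c,W(55,50,95))-[225,125])*2.1)
```

```text
False [55.2, -114.9, 80.7] [0.3 0.4 0.4] 9.9
True [54.9, 31.7, 79.8] [-1.1 -8.5  4.5] 11.6
False [55.0, 6.1, 80.0] [ 0.2 -0.1  1.2] 11.9
False [54.9, 6.4, 169.8] [-0.5  0.  -1. ] 12.6
False [19.7, -60.3, 229.4] [ 0.3  0.2 -0.3] 13.1
[[186.63077521 117.0823876 ]]
```

View pics/open.png

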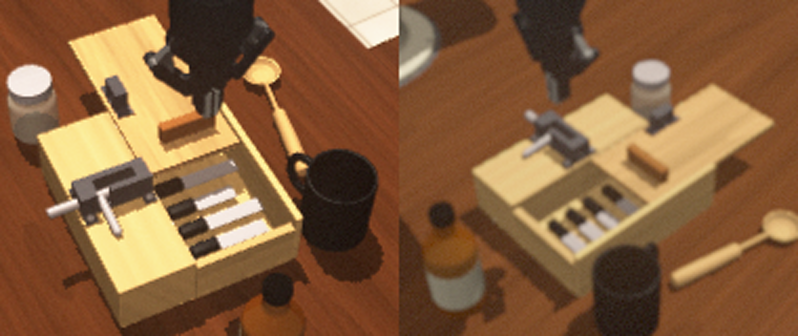

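The lid is open with the cleat top near (186,118), as predicted for 130 mm. The stop was at y 31.7 against about 32 expected. One slow push will confirm it's seated before handing in.

Run:
```python
from rob import *
L(55,6,170,.25);L(55,6,80,.15,10)
L(55,45,80,.04,20)
L(55,10,80,.08);L(55,10,200,.2);hold(.3)
from vis import *
hand_in()
```

```text
False [54.8, 6.8, 169.0] [ 0.3 -0.3  0.8] 13.7
False [55.5, 5.7, 81.3] [ 0.2 -0.3 -0.2] 14.5
True [55.0, 31.7, 79.9] [-1.2 -7.2  4.7] 15.1
False [55.0, 9.5, 79.9] [-1.2  0.6 -0.9] 15.6
False [54.6, 10.2, 198.6] [-0.6 -0.2 -0.5] 16.3
the job is handed in; nothing more can be done
```

The knife box is open and the job is handed in: the pin was drawn, its handle parked in the notch with the lid still shut, then the lid slid to its stop (about 130 mm) at about 16 s, and the mug, bottle, jar and spoon were not touched.

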